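# Possum-proof the seasoning jar

### The arm

A 6-joint arm with a two-finger parallel gripper is mounted at the origin on the work surface. World frame = base frame: x ahead of the robot, y to its left, z up, the work surface at z = 0. Lengths are in m, angles in rad, forces in N, time in s.
With the tool pointing down it reaches from about 0.425 to 0.95 m from the base axis. Payload 14.7 kg.
Tool frame: the origin (TCP) lies between the finger pads; the fingertips stand 8 mm ahead of it and the grasp point (between the pads) lies 11 mm behind it (ctrl.tcp_to_tips is the distance from the TCP to the fingertips, in m); z points along the fingers, y is the line along which they close (so a half turn about z gives the same grasp; the last joint's range is limited). The gripper opens to 85 mm and grips with 20 to 120 N. Pads are 22 mm wide; open, the fingers measure 114 mm over their backs; the gripper's body (76 mm by 85 mm) begins 54 mm behind the grasp point. The pads swing forward as they close: fully open they stand 13 mm farther back than shut.
Start: joints at [1.273, 0.48, 1.596, -0, 1.065, -0.047], TCP at [0.161, 0.63, 0.239] pointing down, gripper open.
Joint ranges: [-2.75, 2.75], [-0.82, 2.05], [0.23, 2.67], [-1.56, 4.7], [0.09, 2.69], [-2.92, 2.92]. Speed limits (rad/s): [1.89, 1.89, 2.39, 3.01, 3.01, 3.01].

### API

Orientations are given as a unit quaternion [x, y, z, w].
In Python, from station import ctrl, imaging, workorder, nets gives the robot as it stands.
- The arm moves only by the tool carry_out, never from a script. Its argument "plan" is a list of rows, each an object with "dp": the shift along the tool's x, y, z in m, a list of three; "spin": the turn about the tool's z in degrees; "claw": the gripper command: -1 is fully open, 1 is shut, values between are in proportion. In form: [{"dp": [x, y, z], "spin": spin, "claw": claw}, ...]. A call has 1 to 20 rows; each row shifts and turns the commanded pose from where the row before left it, along the tool's axes as they then stand; what a row does not reach is not made up. A row lasts 1/8 s, in which the tool goes at most 62.5 mm and 10.7 degrees, less where a joint would pass 70% of its speed; a pose out of reach is approached as far as the arm can. A call is refused whole if a number of a shift passes 0.0625 or a number of a turn 10.7, either way. A call with a gripper value outside its range is refused whole. The fingers move at their own pace and stop on an object; "force" is the grip in N (left out, the last holds). Time passes only in rows, so rows that do not move let the fingers close. It gives the time, the measured TCP pose, the force, the opening and the grip force at its end, in the units of the state.
- ctrl.observe(): the state, without advancing time (a new reading comes with each control period).
- imaging.camera(name): name is "side" or "top" or "wrist"; returns (picture, depth): 420x560x3 uint8, red, green, blue; 420x560 float32, m along the optical axis (not along the pixel's ray), 0 where there is no reading.
- imaging.camera_info(name): a dict with "vertical_fov" (degrees; the focal length in pixels is half the picture's height over the tangent of half this angle, whatever the lens; pixels are square), "cx", "cy" (the principal point, pixels), "origin" and "rotation" of the camera in the world. Camera axes: x right, y up, looking along -z (the intrinsics and any distortion apply to the point x, -y, -z); pixel columns grow to the right and rows downward; lengths in m; the calibration is good to about 2 mm. A picture is of the moment at which its call begins: read the wrist's pose just before it. camera_info takes no time and is no camera call; for the wrist camera it gives the pose at the moment of the call.
- workorder.close_job(): hands the job in; it is judged then, once.
Trained networks look in the newest picture that a camera, given by its name, has taken for a name from the list of things; names that differ only in an ending like _2 or _b are one class to them, and where a whole thing is asked for, a point or a joint stands for the part that bears it (a point fixed in the world has none). Each returns a list of dicts, best first, with "score" (0 to 1); they miss things now and then, are a little off and sometimes report something else, mostly with a low value. They report only what shows in the picture. A call takes as long as a camera call. They do not tell look-alikes from the thing itself.
- nets.spot_in(name, camera): "xyz" ([x, y, z] in m, in the coordinates of the camera as it stood for that picture, good to about 4 mm: the middle of the surface that is visible of it).
The state is a dict: "time": time; "joint_positions": joint angles; "joint_velocities": joint speeds; "joint_efforts": joint torques, N m; "tcp_pos": TCP position; "orientation": TCP orientation; "wrist_force": force on the tool from outside, world axes, zero at the start; "torque": the same for the moment, N m; "opening": finger opening in m; "grasp_force": force on a finger pad.
Only numpy, scipy, OpenCV 4.12 (cv2) and the standard library are available. Lean on these libraries where they do the work, as an engineer would, in place of code of your own. Each camera call takes 0.05 s, during which the arm holds its last target. There are 200 camera calls.

### The job

Lift the jar's locking lid (the one with the wooden bar handle) out of the propped-up crate, set it on the ceramic jar with its lugs in the collar's slots, push it down against the spring and turn it gently clockwise, about a quarter turn, until you feel its stop, without forcing it. Then let it spring up into its locked seat and leave it there; leave the crate's other lid, the tray, the scoop and the thermometer where they are.

Things in the scene. Friction and masses are not known exactly. Their poses are not given: they have to be found in the camera images.
- crate: Fixed wooden crate, 200 (x) by 250 mm, propped on a brick: its floor slopes 0.36 rad down towards the robot. Origin: centre of the underside of the 8 mm bottom board. z is the slope's normal, x points up the slope. Wall tops above the underside, along z: 50 mm on the low side (-x), 28 mm on the high side, 34 mm at the sides; 8 mm thick
- lid_grip (a point): Centre of the wooden bar handle of the locking lid to be lifted (about 200 g): 60 mm long (x), 28 mm wide (y), 40 mm high, on a white disc of diameter 90 mm. The lid starts in the crate's -y half, flat on the sloping floor, so tilted with it. z points up out of the lid, x along the handle and the line of the two lugs. A half turn about z leaves the lid the same
- lid_foot (a point): Centre of the lid's underside, 48 mm below lid_grip along the lid's z. Heights above it: steel plug, diameter 50 mm with a 4 mm tapered foot, 0 to 22 mm; two opposite steel lugs, 18 mm wide, reaching 38 mm from the axis along the lid's x, 6 to 14 mm; ceramic disc 22 to 28 mm; handle 28 to 68 mm
- jar_mouth (a point): Centre of the top face of the steel collar on the fixed white ceramic jar, 120 mm above the ledge; z up, x along the line of the two slots and of the jar's two side handles (88 mm out, 28 mm and more below). Collar: outer diameter 109 mm, 6 mm thick, bore 56 mm; the slots, 24 mm wide, reach 41 mm from the axis. The lid's foot enters here with its x along this x, either way round
- jar_seat (a point): Where lid_grip is when locked, 31 mm above jar_mouth. Fully pushed down (lid's disc on the collar) it is 5 mm lower. From there the lid turns clockwise only (seen from above) to an end stop hidden under the collar, 66 to 97 deg round: where differs each time and must be felt. Let go within 6 deg of the stop, it springs up 5 mm into a notch, locked. Unturned it stands about 9 mm higher than locked
- seal (a joint): Travel of the sprung steel disc in the jar's mouth, m: 0 at rest (its top 5 mm below the collar top), grows as it is pressed down. 600 N/m: about 10 N with the lid fully pushed down (0.017), 7 N when it is locked (0.012). Turning is nearly free (under 0.2 N m) until the stop; turning on against it with over 45 N at the lugs (about 1.5 N m) is forcing it
- plain_lid_center (a point): Middle of a plain white ceramic lid with a small round knob, 80 mm in diameter and 36 mm high, lying in the other half of the crate; bystander
- tray: Aluminium tray, 110 x 200 x 25 mm, on the ledge, loose; origin under its centre; bystander
- scoop_center (a point): Middle of the bowl of a green plastic scoop, bowl 85 x 60 x 40 mm with a straight handle reaching 133 mm to its -x, loose on the ledge; bystander
- thermometer_center (a point): Middle of the 50 mm dial of a stainless dial thermometer with a 120 mm stem, loose on the ledge; bystander
Things that resemble listed ones, but are neither listed nor needed, are in the scene too. What is shaped like the part that bears lid_grip but orange, red or yellow is not meant.

How it is judged:
By the outcome, as a careful person would: the job done as asked, in the order asked, and still so for the second after the job is handed in, with the robot touching nothing.
It also fails if it takes over 67 s, if anything falls off the work surface, if the arm or the gripper's body presses on something with over 40 N, if the wrist force passes 120 N, or if a joint passes its speed limit or range.

## Working session

There is one attempt and no reset: what is moved stays moved. The work goes in short steps, Python scripts to look and compute and a tool call to move; the robot and the scene stay as the last step left them, time stands still between calls to the robot, and variables do not carry over. Pictures are saved under pics/ and viewed, at most 10 in all, crops included, and the job is handed in when it is done.

Besides the shell and the picture viewer there is one more tool, called after "Emit:" by a JSON object that holds its "fn" and its "kwargs", one argument or row to a line. carry_out: Moves the arm, as the interface text tells. Its arguments: {"type":"object","properties":{"plan":{"type":"array"},"force":{"type":"number"}},"required":["plan"]}

```bash
ls; mkdir -p pics; cat > h.py <<'E'
import numpy as np, cv2
from station import ctrl, imaging, workorder, nets
from scipy.spatial.transform import Rotation as R
def info(n):
    i=imaging.camera_info(n); f=210/np.tan(np.radians(i['vertical_fov'])/2)
    return i,f
def rot(i):
    r=np.array(i['rotation'],float)
    return R.from_quat(r).as_matrix() if r.size==4 else r.reshape(3,3)
def cloud(n,depth,i=None):
    i=i or imaging.camera_info(n); f=210/np.tan(np.radians(i['vertical_fov'])/2)
    v,u=np.mgrid[0:420,0:560]
    x=(u-i['cx'])/f*depth; y=-(v-i['cy'])/f*depth
    return np.stack([x,y,-depth],-1)@rot(i).T+np.array(i['origin'])
def save(n,img): cv2.imwrite(n,cv2.cvtColor(img,cv2.COLOR_RGB2BGR))
def w(n,xyz,i=None):
    i=i or imaging.camera_info(n); return rot(i)@np.array(xyz)+np.array(i['origin'])
def px(n,p,i=None):
    i=i or imaging.camera_info(n); f=210/np.tan(np.radians(i['vertical_fov'])/2)
    c=rot(i).T@(np.array(p)-np.array(i['origin'])); return np.array([i['cx']-f*c[0]/c[2],i['cy']+f*c[1]/c[2]])
E
python3 - <<'E'
from h import *
for n in ['top','side','wrist']:
    im,d=imaging.camera(n); i=imaging.camera_info(n); save(f'pics/{n}0.png',im); np.savez(f'{n}0.npz',im=im,d=d)
    print(n,i)
    for k in ['lid_grip','plain_lid_center','crate','jar_mouth','seal','tray','scoop_center','thermometer_center']:
        try:
            for r in nets.spot_in(k,n)[:3]: print(k,round(r['score'],2),w(n,r['xyz']).round(3),px(n,w(n,r['xyz'])).round(0))
        except Exception as e: print(k,e)
print(ctrl.observe())
E
```

```text
pics
top {'vertical_fov': 45.39809052122083, 'cx': 276.3955419768549, 'cy': 203.78756100539755, 'origin': array([0.42614651, 0.06095477, 1.2601157 ]), 'rotation': array([ 0.03928158, -0.04193742, -0.6990092 ,  0.71280036])}
lid_grip 0.95 [0.562 0.031 0.032] [287. 207.]
lid_grip 0.92 [0.524 0.174 0.064] [228. 220.]
lid_grip 0.7 [0.298 0.258 0.026] [191. 314.]
plain_lid_center 0.79 [0.523 0.296 0.052] [177. 219.]
crate 0.96 [0.586 0.249 0.057] [198. 194.]
crate 0.24 [0.523 0.298 0.051] [177. 220.]
jar_mouth 0.75 [ 0.556 -0.254  0.115] [412. 207.]
seal 0.5 [ 0.563 -0.259  0.111] [414. 205.]
tray 0.56 [0.766 0.022 0.004] [292. 128.]
scoop_center 0.58 [0.411 0.016 0.003] [292. 268.]
thermometer_center 0.53 [0.653 0.442 0.023] [123. 167.]
thermometer_center 0.32 [0.523 0.176 0.068] [226. 220.]
side {'vertical_fov': 42.77399295647775, 'cx': 281.25344615406925, 'cy': 220.5470678644123, 'origin': array([ 0.2033828 , -0.84086687,  1.09641507]), 'rotation': array([ 0.36954886, -0.06512521, -0.17940934,  0.90939795])}
lid_grip 0.96 [0.295 0.25  0.036] [170. 217.]
lid_grip 0.93 [0.513 0.163 0.067
[... 689 characters left out ...]
_positions': array([ 1.27342412e+00,  4.80206996e-01,  1.59633944e+00, -4.05407789e-06,
        1.06507035e+00, -4.65995870e-02]), 'joint_velocities': array([-0.00045259,  0.00058484,  0.00020891, -0.00081507,  0.00043261,
       -0.00074939]), 'joint_efforts': array([-5.38373570e-03, -9.50507712e+01, -4.30640030e+01, -3.08152457e-04,
        9.73699389e-04, -4.47478965e-05]), 'tcp_pos': array([0.16127401, 0.62965477, 0.23927729]), 'orientation': array([ 1.25057043e-01,  9.92149553e-01, -1.21915341e-05, -3.17851233e-07]), 'wrist_force': array([ 0.6115797 , -1.27429778, -0.90563166]), 'torque': array([ 0.00513002, -0.04558834, -0.04568317]), 'grasp_force': 0.0, 'opening': 0.08573754852746245}
```

View top.

View pics/top0.png

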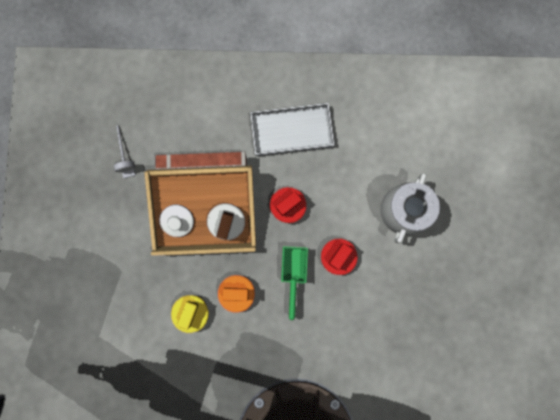

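View pics/side0.png

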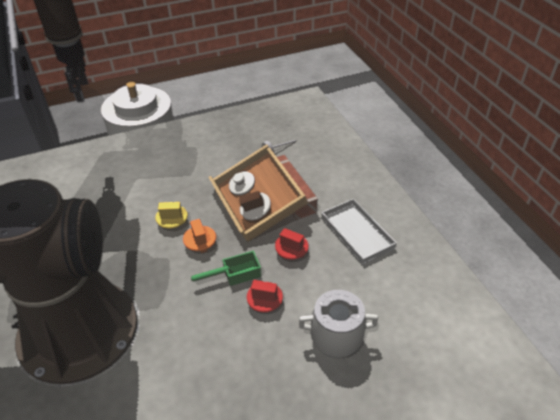

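```bash
python3 - <<'E'
from h import *
a=np.load('top0.npz'); b=np.load('side0.npz')
c1=cv2.resize(a['im'][160:270,140:260],None,fx=3.3,fy=3.3,interpolation=cv2.INTER_CUBIC)
c2=cv2.resize(a['im'][155:265,350:470],None,fx=3.3,fy=3.3,interpolation=cv2.INTER_CUBIC)
save('pics/crop1.png',np.hstack([c1,c2]))
print('crop scale 3.3, left origin (140,160), right (350,155), offset',c1.shape)
E
```

```text
crop scale 3.3, left origin (140,160), right (350,155), offset (363, 396, 3)
```

View pics/crop1.png

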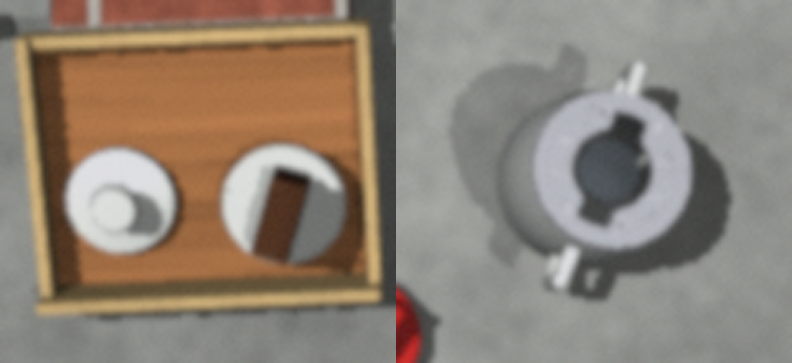

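Candidates for the lid (top view): white disc with brown bar in the crate (226,220); look-alikes red (289,205), red (340,257), orange (237,293), yellow (190,314), and the plain knobbed lid (177,220). By the description and the crop I choose (226,220). The jar is at (413,207), with its slots roughly along world x.

```bash
cat >> h.py <<'E'
def plane(P):
    c=P.mean(0); n=np.linalg.svd(P-c,full_matrices=False)[2][2]; n*=np.sign(n[2]); return c,n
E
python3 - <<'E'
from h import *
for n in ['top','side']:
    a=np.load(n+'0.npz'); im=a['im'].astype(int); P=cloud(n,a['d']); hsv=cv2.cvtColor(a['im'],cv2.COLOR_RGB2HSV)
    ok=a['d']>0
    print(n,'ledge z',np.median(P[ok&(abs(P[...,0]-.62)<.05)&(abs(P[...,1]+.12)<.03)][:,2]))
    # floor
    m=ok&(hsv[...,0]<20)&(hsv[...,1]>90)&(abs(P[...,0]-.59)<.05)&(abs(P[...,1]-.24)<.08)
    Q=P[m]; c,nn=plane(Q); r=(Q-c)@nn; Q=Q[abs(r)<.004]; c,nn=plane(Q); print('floor',len(Q),c.round(4),nn.round(4),'tilt',np.arccos(nn[2]))
    h=(P-c)@nn
    # handle: high above floor near lid
    near=ok&(np.hypot(P[...,0]-.515,P[...,1]-.17)<.06)
    for lo,hi in [(.058,.075),(.022,.034)]:
        T=P[near&(h>lo)&(h<hi)]; print('h',lo,len(T),T.mean(0).round(4) if len(T) else '', 'hmed',np.median((T-c)@nn) if len(T) else '')
        if len(T)>5:
            C=np.cov((T-T.mean(0))[:,:2].T); ev,V=np.linalg.eigh(C); print('  yaw deg',np.degrees(np.arctan2(V[1,1],V[0,1]))%180,np.sqrt(ev))
    J=ok&(np.hypot(P[...,0]-.56,P[...,1]+.257)<.09)&(abs(P[...,2]-.118)<.006)
    T=P[J]; v,u=np.nonzero(J); (cx,cy),rad=cv2.minEnclosingCircle(T[:,:2].astype(np.float32)); print('collar',len(T),T.mean(0).round(4),np.median(T[:,2]),cx,cy,rad)
a=np.load('top0.npz')
c1=cv2.resize(a['d'][195:230,390:440],None,fx=4,fy=4)
np.set_printoptions(linewidth=250)
P=cloud('top',a['d']); print((P[180:238:2,388:442:2,2]*1000).astype(int))
E
```

```text
top ledge z -0.0010229579920930654
floor 1663 [0.591 0.238 0.057] [-0.3906 -0.0268  0.9202] tilt 0.4022555484156078
h 0.058 298 [0.5076 0.1773 0.0958] hmed 0.07022813017790469
  yaw deg 162.75574087801922 [0.00804555 0.01669085]
h 0.022 785 [0.5211 0.1727 0.0576] hmed 0.029881154341080948
  yaw deg 75.28986078422314 [0.02371356 0.03084963]
collar 1343 [ 0.5598 -0.259   0.1185] 0.11881255366753973 0.5596127510070801 -0.2601223886013031 0.05593983083963394
side ledge z 0.00016989266999900554
floor 864 [0.5967 0.2368 0.06  ] [-0.3951 -0.0228  0.9183] tilt 0.4069344418810989
h 0.058 216 [0.5074 0.1745 0.0946] hmed 0.06934230238789243
  yaw deg 160.04795399158954 [0.00855745 0.01652902]
h 0.022 384 [0.5209 0.1532 0.0575] hmed 0.029909475594897577
  yaw deg 32.71958928098314 [0.02253713 0.02433418]
collar 1355 [ 0.5591 -0.2619  0.1188] 0.11929540123753402 0.560274600982666 -0.25861141085624695 0.05686482414603233
[[   2   -4    0    1   -2    2   -4    2   -1    4    0    2   -2    2   59   61   93   97   96    4    0   -3    1    2    0    0    0]
 [   0   -1    0    1   -1    1    2    0
[... 3123 characters left out ...]
  4    5]
 [  -3   39   55   73   83   86   91  101  103  108  120  117  117  118  118  120  118  120  106   93    0   -1   -3    0   -5    0    0]
 [  -1    6   41   47   65   76   81   96   95  100   95  104  101  105  106  101  101   91   80    0    0   -4   -1    0   -1    0   -3]
 [   3    1   -5    0   35   60   95   92   92   88   87   92   90   88   88   84    1   -6 1260   -2    1   -1    0   -2    1   -4   -1]
 [  -1    0    0    0   56   61   96   93   93   50   55   58    0   -4   -3   -3   -2    3    0    2   -2    0    2    3   -1   -1   -1]
 [   0    0    0    2   63   87   98   95   -2   -1    0    0   -1   -2    0    0    0    0    3    0   -2    0    0   -2    5   -5   -3]]
```

Emit:
{"fn": "carry_out", "kwargs": {
  "plan": [
    {"dp": [-0.02, -0.015, -0.003], "spin": 0, "claw": -0.2},
    {"dp": [-0.04, -0.031, -0.003], "spin": 0, "claw": -0.2},
    {"dp": [-0.045, -0.0358, -0.003], "spin": 0, "claw": -0.2},
    {"dp": [-0.045, -0.0358, -0.003], "spin": 0, "claw": -0.2},
    {"dp": [-0.045, -0.0358, -0.003], "spin": 0, "claw": -0.2},
    {"dp": [-0.045, -0.0358, -0.003], "spin": 0, "claw": -0.2},
    {"dp": [-0.045, -0.0358, -0.003], "spin": 0, "claw": -0.2},
    {"dp": [-0.045, -0.0358, -0.003], "spin": 0, "claw": -0.2},
    {"dp": [-0.045, -0.0358, -0.003], "spin": 0, "claw": -0.2},
    {"dp": [-0.045, -0.031, -0.003], "spin": 0, "claw": -0.2},
    {"dp": [-0.035, -0.02, 0], "spin": 2, "claw": -0.2},
    {"dp": [0, 0, 0], "spin": 2, "claw": -0.2},
    {"dp": [0, 0, 0], "spin": 0, "claw": -0.2}
  ],
  "force": 35
}}

```text
time: 2.98
tcp_pos: [0.5152, 0.1795, 0.2692]
orientation: [0.16, 0.987, -0.0, -0.0]
wrist_force: [-0.2, -0.1, -0.3]
opening: 0.0517
grasp_force: 0.0
```

```bash
cat > lid.py <<'E'
from h import *
import sys
tag=sys.argv[1]
s=ctrl.observe(); i=imaging.camera_info('wrist'); im,d=imaging.camera('wrist'); save(f'pics/{tag}.png',im); np.savez(f'{tag}.npz',im=im,d=d)
Tm=R.from_quat(s['orientation']).as_matrix(); t=s['tcp_pos']
print('t',s['time'],'tcp',t.round(4),'toolx deg',np.degrees(np.arctan2(Tm[1,0],Tm[0,0])).round(2),'q',s['joint_positions'].round(3),'open',s['opening'])
P=cloud('wrist',d,i); np.save(f'{tag}_P.npy',P)
rs=nets.spot_in('lid_grip','wrist')
for r in rs: print('lid',round(r['score'],2),w('wrist',r['xyz'],i).round(4),px('wrist',w('wrist',r['xyz'],i),i).round())
E
python3 lid.py w1
```

```text
t 2.975 tcp [0.5152 0.1795 0.2692] toolx deg 161.57 q [ 0.28   0.303  1.801  0.     1.038 -0.97 ] open 0.0517151486748419
lid 0.98 [0.5142 0.1823 0.065 ] [278. 185.]
lid 0.94 [0.5534 0.0331 0.0275] [170. 249.]
lid 0.86 [ 0.4427 -0.081   0.0259] [ 41. 192.]
lid 0.57 [0.3575 0.1527 0.0273] [202.  45.]
```

View pics/w1.png

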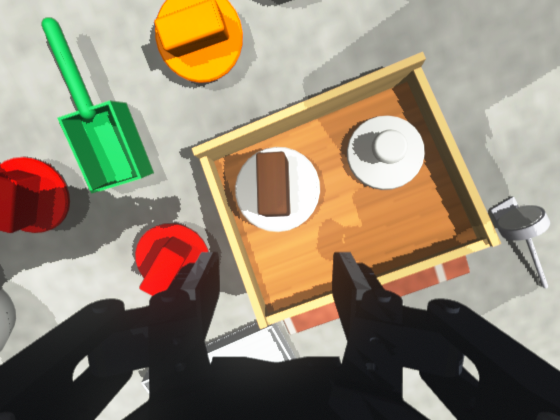

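The wrist view shows the white disc with the brown bar at (272,183) in the crate, and the plain lid at (386,152). The bar is almost aligned with the tool's x.

```bash
python3 - <<'E'
from h import *
P=np.load('w1_P.npy'); a=np.load('w1.npz'); im=a['im']; hsv=cv2.cvtColor(im,cv2.COLOR_RGB2HSV)
sat=hsv[...,1]
m=np.zeros((420,560),bool); m[225:285,270:330]=1; m[180:230,325:345]=1; m[200:250,370:450]=1
Q=P[m&(hsv[...,0]<22)&(sat>90)]
for _ in range(4):
    c,n=plane(Q); r=(Q-c)@n; Q=Q[abs(r)<.004]
print('floor',len(Q),c.round(4),n.round(4),np.arccos(n[2]),'slope dir',np.degrees(np.arctan2(-n[1],-n[0])))
D=np.zeros((420,560),bool); D[140:240,230:330]=1
h=(P-c)@n
disc=P[D&(sat<60)&(abs(h-.028)<.006)]
cd,nd=plane(disc); print('disc',len(disc),nd.round(4),np.median((disc-c)@n))
top=P[D&(abs(h-.068)<.005)]
print('top',len(top),np.median((top-c)@n)); ct,nt=plane(top); print(ct.round(4),nt.round(4))
# axes in slope plane
ex=np.cross(np.cross(n,[1,0,0]),n); ex/=np.linalg.norm(ex); ey=np.cross(n,ex)
uv=np.c_[(top-c)@ex,(top-c)@ey].astype(np.float32); rect=cv2.minAreaRect(uv); print('rect',rect)
uvd=np.c_[(disc-c)@ex,(disc-c)@ey].astype(np.float32); cc,rr=cv2.minEnclosingCircle(uvd); print('disc circ',cc,rr)
for q in (rect[0],cc):
    print('foot',(c+ex*q[0]+ey*q[1]).round(4),'grip',(c+ex*q[0]+ey*q[1]+n*.048).round(4))
W,H=rect[1]; ang=rect[2]
if W<H: ang+=90
dirw=ex*np.cos(np.radians(ang))+ey*np.sin(np.radians(ang)); print('handle dir world',dirw.round(3),'yaw',np.degrees(np.arctan2(dirw[1],dirw[0]))%180)
print('lid z',n, 'side normal',np.cross(n,dirw).round(3))
E
```

```text
floor 1076 [0.5942 0.2525 0.0591] [-0.3428 -0.021   0.9392] 0.3505433754814386 slope dir 3.498196275506929
disc 3476 [-0.3502 -0.0193  0.9365] 0.027327826574464743
top 1862 0.06717406987564592
[0.5041 0.1788 0.096 ] [-0.3474 -0.0125  0.9376]
rect ((-0.07214920967817307, -0.07306436449289322), (0.02811664715409279, 0.05991964787244797), 74.89136505126953)
disc circ (-0.07169294357299805, -0.07304568588733673) 0.04497016593813896
foot [0.5264 0.18   0.0328] grip [0.51   0.179  0.0779]
foot [0.5269 0.18   0.0329] grip [0.5104 0.179  0.078 ]
handle dir world [-0.907  0.268 -0.325] yaw 163.53971707265725
lid z [-0.34276832 -0.02095378  0.93918625] side normal [-0.245 -0.963 -0.111]
```

Emit:
{"fn": "carry_out", "kwargs": {
  "plan": [
    {"dp": [0, 0, 0.02], "spin": -3.5, "claw": -0.2},
    {"dp": [0.0078, -0.0025, 0.05], "spin": 0, "claw": -0.2},
    {"dp": [0, 0, 0.05], "spin": 0, "claw": -0.2},
    {"dp": [0, 0, 0.035], "spin": 0, "claw": -0.2},
    {"dp": [0, 0, 0.025], "spin": 0, "claw": -0.2},
    {"dp": [0, 0, 0.014], "spin": 0, "claw": -0.2},
    {"dp": [0, 0, 0], "spin": 0, "claw": -0.2},
    {"dp": [0, 0, 0], "spin": 0, "claw": -0.2}
  ]
}}

```text
time: 4.08
tcp_pos: [0.5081, 0.18, 0.0762]
orientation: [0.129, 0.992, 0.0, 0.001]
wrist_force: [0.6, 0.3, 0.3]
opening: 0.0513
grasp_force: 0.0
```

Emit:
{"fn": "carry_out", "kwargs": {
  "plan": [
    {"dp": [0, 0, 0], "spin": 0, "claw": 0.2},
    {"dp": [0, 0, 0], "spin": 0, "claw": 0.4},
    {"dp": [0, 0, 0], "spin": 0, "claw": 0.7},
    {"dp": [0, 0, 0], "spin": 0, "claw": 1},
    {"dp": [0, 0, 0], "spin": 0, "claw": 1},
    {"dp": [0, 0, 0], "spin": 0, "claw": 1}
  ],
  "force": 35
}}

```text
time: 4.82
tcp_pos: [0.5082, 0.1801, 0.0765]
orientation: [0.129, 0.992, 0.001, 0.001]
wrist_force: [-4.1, 3.7, 12.7]
opening: 0.0291
grasp_force: 33.2
```

Emit:
{"fn": "carry_out", "kwargs": {
  "plan": [
    {"dp": [0, 0, -0.005], "spin": 0, "claw": 1},
    {"dp": [0, 0, -0.015], "spin": 0, "claw": 1},
    {"dp": [0, 0, -0.03], "spin": 0, "claw": 1},
    {"dp": [0, 0, -0.04], "spin": 0, "claw": 1},
    {"dp": [0, 0, -0.04], "spin": 0, "claw": 1},
    {"dp": [0, 0, -0.03], "spin": 0, "claw": 1},
    {"dp": [0, 0, -0.01], "spin": 0, "claw": 1},
    {"dp": [0, 0, 0], "spin": 0, "claw": 1}
  ]
}}

```text
time: 5.82
tcp_pos: [0.5076, 0.1796, 0.2456]
orientation: [0.129, 0.992, 0.0, 0.0]
wrist_force: [-0.2, 1.1, -3.4]
opening: 0.0275
grasp_force: 35.1
```

```bash
python3 - <<'E'
from h import *
s=ctrl.observe(); print(s['tcp_pos'],s['wrist_force'],s['torque'],s['opening'])
im,d=imaging.camera('side'); save('pics/side1.png',cv2.resize(im[120:360,150:420],None,fx=2,fy=2))
im,d=imaging.camera('wrist'); np.savez('w2.npz',im=im,d=d); save('pics/w2.png',im)
x=np.array([-.966,.257]);y=np.array([.257,.966]); e=np.array([.60,-.10])-s['tcp_pos'][:2]; print(e@x,e@y)
E
```

```text
[0.5076182  0.17956431 0.24559188] [-0.24410323  1.11956578 -3.40496567] [-0.01085949 -0.02441999  0.00338332] 0.027465579939265277
-0.16108884336991613 -0.24631700110750226
```

View pics/side1.png

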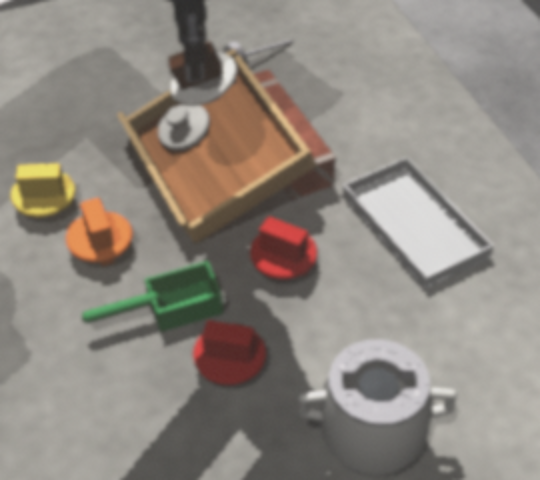

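The side view shows the lid held by its bar above the crate, tilted as it lay; the plain lid hasn't moved. The tool only spins about its vertical axis, so I'll set the lid flat on a clear spot of the ledge at (0.60, -0.10) and regrip it level.

Emit:
{"fn": "carry_out", "kwargs": {
  "plan": [
    {"dp": [-0.01, -0.015, 0], "spin": 0, "claw": 1},
    {"dp": [-0.02, -0.03, 0], "spin": 0, "claw": 1},
    {"dp": [-0.0268, -0.041, 0], "spin": 0, "claw": 1},
    {"dp": [-0.0268, -0.041, 0], "spin": 0, "claw": 1},
    {"dp": [-0.0268, -0.041, 0], "spin": 0, "claw": 1},
    {"dp": [-0.0268, -0.041, 0], "spin": 0, "claw": 1},
    {"dp": [-0.015, -0.025, 0], "spin": 0, "claw": 1},
    {"dp": [-0.01, -0.012, 0], "spin": 0, "claw": 1},
    {"dp": [0, 0, 0], "spin": 0, "claw": 1}
  ]
}}

```text
time: 7.05
tcp_pos: [0.6012, -0.1006, 0.2446]
orientation: [0.13, 0.992, 0.0, -0.0]
wrist_force: [0.2, 0.5, -2.0]
opening: 0.0278
grasp_force: 35.0
```

Emit:
{"fn": "carry_out", "kwargs": {
  "plan": [
    {"dp": [0, 0, 0.03], "spin": 0, "claw": 1},
    {"dp": [0, 0, 0.05], "spin": 0, "claw": 1},
    {"dp": [0, 0, 0.05], "spin": 0, "claw": 1},
    {"dp": [0, 0, 0.03], "spin": 0, "claw": 1},
    {"dp": [0, 0, 0.015], "spin": 0, "claw": 1},
    {"dp": [0, 0, 0.008], "spin": 0, "claw": 1},
    {"dp": [0, 0, 0], "spin": 0, "claw": 1}
  ],
  "force": 25
}}

```text
time: 7.92
tcp_pos: [0.6015, -0.0996, 0.0627]
orientation: [0.129, 0.992, -0.0, 0.0]
wrist_force: [-0.0, 0.0, -1.8]
opening: 0.0281
grasp_force: 35.0
```

Emit:
{"fn": "carry_out", "kwargs": {
  "plan": [
    {"dp": [0, 0, 0.004], "spin": 0, "claw": 1},
    {"dp": [0, 0, 0.003], "spin": 0, "claw": 1},
    {"dp": [0, 0, 0.002], "spin": 0, "claw": 1},
    {"dp": [0, 0, 0], "spin": 0, "claw": 1}
  ]
}}

```text
time: 8.43
tcp_pos: [0.6012, -0.0998, 0.0533]
orientation: [0.129, 0.992, -0.0, -0.0]
wrist_force: [0.3, -0.6, -1.7]
opening: 0.0275
grasp_force: 35.0
```

Emit:
{"fn": "carry_out", "kwargs": {
  "plan": [
    {"dp": [0, 0, 0.003], "spin": 0, "claw": 1},
    {"dp": [0, 0, 0], "spin": 0, "claw": 1}
  ]
}}

```text
time: 8.68
tcp_pos: [0.6021, -0.0996, 0.0509]
orientation: [0.13, 0.992, 0.0, 0.001]
wrist_force: [0.9, 3.9, 7.4]
opening: 0.0279
grasp_force: 30.4
```

Emit:
{"fn": "carry_out", "kwargs": {
  "plan": [
    {"dp": [0, 0, 0], "spin": 0, "claw": 0.25},
    {"dp": [0, 0, 0], "spin": 0, "claw": 0.2},
    {"dp": [0, 0, 0], "spin": 0, "claw": 0},
    {"dp": [0, 0, 0], "spin": 0, "claw": -0.2},
    {"dp": [0, 0, -0.03], "spin": 0, "claw": -0.2},
    {"dp": [0.01, 0, -0.05], "spin": 0, "claw": -0.2},
    {"dp": [0.03, 0, -0.05], "spin": 0, "claw": -0.2},
    {"dp": [0.02, 0, -0.04], "spin": 0, "claw": -0.2},
    {"dp": [0, 0, 0], "spin": 0, "claw": -0.2},
    {"dp": [0, 0, 0], "spin": 0, "claw": -0.2}
  ]
}}

```text
time: 9.93
tcp_pos: [0.5434, -0.0844, 0.2201]
orientation: [0.129, 0.992, -0.0, 0.0]
wrist_force: [0.1, 0.5, -1.4]
opening: 0.0513
grasp_force: 0.0
```

```bash
python3 lid.py w3
```

```text
t 9.925 tcp [ 0.5434 -0.0844  0.2201] toolx deg 165.13 q [-0.209  0.362  1.849 -0.     0.93  -1.521] open 0.05131555126234845
lid 0.96 [ 0.4385 -0.0981  0.0276] [232.  85.]
lid 0.87 [ 0.6119 -0.1023  0.0258] [276. 255.]
lid 0.86 [0.5641 0.0221 0.026 ] [385. 182.]
```

View pics/w3.png

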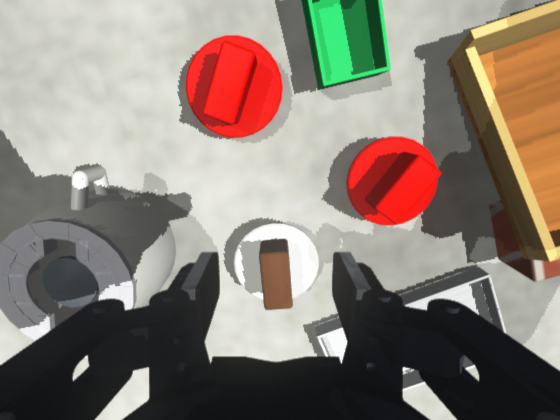

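The lid stands on the ledge with its bar at (276,270). The jar's collar is at (68,272).

```bash
python3 - <<'E'
from h import *
P=np.load('w3_P.npy'); im=np.load('w3.npz')['im']; s=cv2.cvtColor(im,cv2.COLOR_RGB2HSV)[...,1]
D=np.zeros((420,560),bool); D[210:320,225:330]=1
top=P[D&(abs(P[...,2]-.068)<.008)]; c,n=plane(top); print('top',len(top),c.round(4),n.round(3),np.median(top[:,2]))
print(cv2.minAreaRect(top[:,:2].astype(np.float32)))
disc=P[D&(abs(P[...,2]-.028)<.006)&(s<60)]; c,n=plane(disc); print('disc',len(disc),c.round(4),n.round(3),cv2.minEnclosingCircle(disc[:,:2].astype(np.float32)))
E
```

```text
top 1748 [ 0.6186 -0.1041  0.0672] [-0.017  0.009  1.   ] 0.06739775762879635
((0.6208704113960266, -0.10458946228027344), (0.027965756133198738, 0.06037360057234764), 79.65589141845703)
disc 3446 [ 0.6143 -0.1025  0.0275] [-0.004  0.001  1.   ] ((0.6211607456207275, -0.10458927601575851), 0.04522623494267464)
```

Emit:
{"fn": "carry_out", "kwargs": {
  "plan": [
    {"dp": [0, 0, 0], "spin": -4.5, "claw": -0.2},
    {"dp": [-0.025, -0.002, 0], "spin": 0, "claw": -0.2},
    {"dp": [-0.035, -0.002, 0.02], "spin": 0, "claw": -0.2},
    {"dp": [-0.02, -0.0019, 0.04], "spin": 0, "claw": -0.2},
    {"dp": [0, 0, 0.05], "spin": 0, "claw": -0.2},
    {"dp": [0, 0, 0.035], "spin": 0, "claw": -0.2},
    {"dp": [0, 0, 0.02], "spin": 0, "claw": -0.2},
    {"dp": [0, 0, 0.01], "spin": 0, "claw": -0.2},
    {"dp": [0, 0, 0], "spin": 0, "claw": -0.2},
    {"dp": [0, 0, 0], "spin": 0, "claw": -0.2}
  ]
}}

```text
time: 11.28
tcp_pos: [0.6217, -0.1048, 0.0465]
orientation: [0.09, 0.996, -0.0, 0.001]
wrist_force: [-0.5, 0.0, -0.3]
opening: 0.0512
grasp_force: 0.0
```

Emit:
{"fn": "carry_out", "kwargs": {
  "plan": [
    {"dp": [0, 0, 0.0045], "spin": 0, "claw": -0.2},
    {"dp": [0, 0, 0], "spin": 0, "claw": 0.1},
    {"dp": [0, 0, 0], "spin": 0, "claw": 0.3},
    {"dp": [0, 0, 0], "spin": 0, "claw": 0.6},
    {"dp": [0, 0, 0], "spin": 0, "claw": 1},
    {"dp": [0, 0, 0], "spin": 0, "claw": 1},
    {"dp": [0, 0, 0], "spin": 0, "claw": 1}
  ],
  "force": 40
}}

```text
time: 12.15
tcp_pos: [0.621, -0.1046, 0.041]
orientation: [0.09, 0.996, -0.0, 0.0]
wrist_force: [-1.9, -0.7, 6.7]
opening: 0.0278
grasp_force: 39.8
```

Emit:
{"fn": "carry_out", "kwargs": {
  "plan": [
    {"dp": [0, 0, -0.01], "spin": 0, "claw": 1},
    {"dp": [0, 0, -0.03], "spin": 0, "claw": 1},
    {"dp": [0, 0, -0.05], "spin": 0, "claw": 1},
    {"dp": [0, 0, -0.05], "spin": 0, "claw": 1},
    {"dp": [0.02, 0, -0.05], "spin": 0, "claw": 1},
    {"dp": [0.04, -0.02, -0.03], "spin": 0, "claw": 1},
    {"dp": [0.03, -0.02, 0], "spin": 0, "claw": 1},
    {"dp": [0.01, -0.01, 0], "spin": 0, "claw": 1},
    {"dp": [0, 0, 0], "spin": 0, "claw": 1},
    {"dp": [0, 0, 0], "spin": 0, "claw": 1}
  ]
}}

```text
time: 13.4
tcp_pos: [0.5143, -0.1357, 0.2607]
orientation: [0.09, 0.996, 0.0, 0.0]
wrist_force: [-0.7, -0.3, -1.8]
opening: 0.0277
grasp_force: 39.8
```

```bash
python3 lid.py w4; python3 - <<'E'
from h import *
s=ctrl.observe(); print(s['wrist_force'],s['torque'],s['opening'])
E
```

```text
t 13.4 tcp [ 0.5143 -0.1357  0.2607] toolx deg 169.63 q [-0.315  0.292  1.841  0.     1.008 -1.705] open 0.027749951551157098
lid 0.9 [ 0.4382 -0.0965  0.0282] [299. 105.]
lid 0.88 [0.3868 0.144  0.0262] [533.   4.]
lid 0.72 [ 0.4995 -0.1313  0.2643] [279. 246.]
lid 0.7 [0.5587 0.0198 0.0304] [420. 196.]
[ 0.80844838  0.13275969 -2.04945733] [ 0.02006355 -0.05308821 -0.01929866] 0.027908202504385127
```

View pics/w4.png

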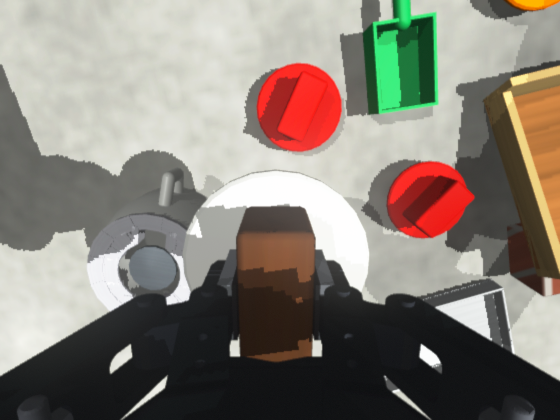

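```bash
cat > jar.py <<'E'
from h import *
from scipy.optimize import differential_evolution as DE
def fit(n,i,d,P,zc=.1195,umin=0,mask=None):
    o=np.array(i['origin']); rays=cloud(n,np.ones((420,560)),i)-o
    t=(zc-o[2])/rays[...,2]; X=o+rays*t[...,None]
    m=(d>0)&(np.hypot(X[...,0]-.56,X[...,1]+.259)<.068)
    if mask is not None: m&=mask
    x,y=X[m][:,0],X[m][:,1]; lab=abs(P[m][:,2]-zc)<.007
    def cost(p):
        dx,dy=x-p[0],y-p[1]; r=np.hypot(dx,dy); c,s=np.cos(p[2]),np.sin(p[2]); u=abs(dx*c+dy*s); v=abs(-dx*s+dy*c)
        sd=np.minimum(.0545-r, np.maximum(r-.028,0)); slot=np.minimum(.041-r,.012-v)
        soft=lambda q:1/(1+np.exp(-q/.0007))
        pred=soft(.0545-r)*(1-soft(slot)*(r>.027)); ok=r>.030
        return np.mean(((pred-lab)**2)[ok])
    r=DE(cost,[(.545,.575),(-.275,-.245),(-1.57,1.57)],seed=1,tol=1e-8,maxiter=200)
    Z=P[m][:,2][lab]; print(n,r.x[:2].round(4),'yaw',np.degrees(r.x[2]).round(2),'cost',round(r.fun,4),'n',m.sum(),'z',np.median(Z).round(4)); return r.x
if __name__=='__main__':
    for n in ['top','side']:
        a=np.load(n+'0.npz'); fit(n,imaging.camera_info(n),a['d'],cloud(n,a['d']))
    s=ctrl.observe(); i=imaging.camera_info('wrist'); Tn=R.from_quat(s['orientation'])
    def old(tcp,deg):
        To=R.from_matrix(np.c_[[np.cos(deg),np.sin(deg),0],[np.sin(deg),-np.cos(deg),0],[0,0,-1]])
        rel=Tn.inv().apply(np.array(i['origin'])-s['tcp_pos']); j=dict(i)
        j['origin']=np.array(tcp)+To.apply(rel); j['rotation']=(To*Tn.inv()*R.from_matrix(rot(i))).as_quat(); return j
    for tag,tcp,deg in [('w3',[.5434,-.0844,.2201],165.13),('w1',[.5152,.1795,.2692],161.57),('w4',s['tcp_pos'],169.63)]:
        if tag=='w1': continue
        a=np.load(tag+'.npz'); P=np.load(tag+'_P.npy'); mask=np.ones((420,560),bool)
        if tag=='w3': mask[290:,80:]=0
        if tag=='w4': mask[:,185:]=0; mask[295:]=0
        fit('wrist',old(tcp,np.radians(deg)),a['d'],P,mask=mask)
E
python3 jar.py
```

```text
top [ 0.5597 -0.2592] yaw -20.9 cost 0.0187 n 2742 z 0.1189
side [ 0.5594 -0.26  ] yaw -22.36 cost 0.0379 n 2547 z 0.1194
wrist [ 0.5576 -0.2565] yaw -19.4 cost 0.0693 n 15540 z 0.1193
wrist [ 0.5572 -0.2587] yaw -22.69 cost 0.0287 n 9338 z 0.1193
```

Emit:
{"fn": "carry_out", "kwargs": {
  "plan": [
    {"dp": [-0.02, -0.005, -0.005], "spin": 0, "claw": 1},
    {"dp": [-0.035, -0.008, -0.005], "spin": 0, "claw": 1},
    {"dp": [-0.035, -0.008, 0], "spin": 0, "claw": 1},
    {"dp": [-0.03, -0.006, 0], "spin": 0, "claw": 1},
    {"dp": [-0.014, -0.004, 0], "spin": 0, "claw": 1},
    {"dp": [0, 0, 0], "spin": 5.5, "claw": 1},
    {"dp": [0, 0, 0], "spin": 5.5, "claw": 1},
    {"dp": [0, 0, 0], "spin": 0, "claw": 1},
    {"dp": [0, 0, 0], "spin": 0, "claw": 1}
  ]
}}

```text
time: 14.62
tcp_pos: [0.6396, -0.1902, 0.2707]
orientation: [0.184, 0.983, 0.0, -0.0]
wrist_force: [-0.3, -0.2, -1.4]
opening: 0.0275
grasp_force: 39.8
```

```bash
python3 lid.py w5; python3 - <<'E'
from h import *
from jar import fit
i=imaging.camera_info('wrist'); a=np.load('w5.npz'); P=np.load('w5_P.npy')
m=P[...,2]<.16
fit('wrist',i,a['d'],P,mask=m); fit('wrist',i,a['d'],P,zc=.1185,mask=m)
# held lid: handle top plane and disc
s=ctrl.observe(); t=s['tcp_pos']; sat=cv2.cvtColor(a['im'],cv2.COLOR_RGB2HSV)[...,1]
h=P[...,2]-t[2]; near=np.hypot(P[...,0]-t[0],P[...,1]-t[1])<.06
D=P[near&(sat<70)&(h<-.0)&(h>-.03)&(a['im'].min(-1)>120)]; c,n=plane(D); print('disc',len(D),c.round(4),n.round(3),np.median(D[:,2])-t[2])
E
```

```text
t 14.625 tcp [ 0.6396 -0.1902  0.2707] toolx deg 158.77 q [-0.334  0.478  1.518  0.     1.146 -1.535] open 0.027492224315779405
lid 0.79 [0.5698 0.0171 0.0279] [438.  46.]
lid 0.74 [ 0.4781 -0.1118  0.0269] [290.   4.]
lid 0.56 [ 0.6232 -0.1838  0.2719] [275. 239.]
wrist [ 0.5586 -0.2591] yaw -21.14 cost 0.0158 n 20746 z 0.1194
wrist [ 0.5585 -0.2594] yaw -21.17 cost 0.0178 n 20599 z 0.1193
disc 10301 [ 0.6206 -0.1824  0.2571] [-0.005  0.005  1.   ] -0.013639768320853174
```

View pics/w5.png

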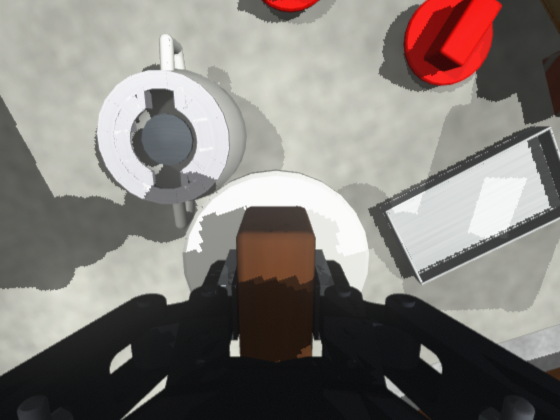

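Emit:
{"fn": "carry_out", "kwargs": {
  "plan": [
    {"dp": [0.006, -0.012, 0], "spin": 0, "claw": 1},
    {"dp": [0.015, -0.028, 0], "spin": 0, "claw": 1},
    {"dp": [0.017, -0.03, 0.01], "spin": 0, "claw": 1},
    {"dp": [0.0122, -0.0232, 0.02], "spin": 0, "claw": 1},
    {"dp": [0, 0, 0.03], "spin": 0, "claw": 1},
    {"dp": [0, 0, 0.025], "spin": 0, "claw": 1},
    {"dp": [0, 0, 0.012], "spin": 0, "claw": 1},
    {"dp": [0, 0, 0], "spin": 0, "claw": 1},
    {"dp": [0, 0, 0], "spin": 0, "claw": 1}
  ]
}}

```text
time: 15.85
tcp_pos: [0.5595, -0.2592, 0.1748]
orientation: [0.185, 0.983, -0.0, 0.001]
wrist_force: [-0.0, -0.7, -2.3]
opening: 0.0276
grasp_force: 39.9
```

```bash
cat > st.py <<'E'
from h import *
s=ctrl.observe(); T=R.from_quat(s['orientation']).as_matrix(); t=s['tcp_pos']
print('t',s['time'],t.round(4),'ang',np.degrees(np.arctan2(T[1,0],T[0,0])).round(2),'F',s['wrist_force'].round(2),'M',s['torque'].round(3),'open',round(s['opening'],4),'g',round(s['grasp_force'],1),'q6',s['joint_positions'][5].round(3))
e=np.array([.5588,-.2592])-t[:2]; print('to jar in tool',(e@T[:2,0]).round(4),(e@T[:2,1]).round(4))
E
python3 st.py
```

```text
t 15.85 [ 0.5595 -0.2592  0.1748] ang 158.64 F [-0.03 -0.66 -2.31] M [0.01  0.033 0.063] open 0.0276 g 39.9 q6 -1.681
to jar in tool 0.0007 -0.0003
```

Emit:
{"fn": "carry_out", "kwargs": {
  "plan": [
    {"dp": [0.0007, -0.0003, 0.006], "spin": 0, "claw": 1},
    {"dp": [0, 0, 0.005], "spin": 0, "claw": 1},
    {"dp": [0, 0, 0.003], "spin": 0, "claw": 1},
    {"dp": [0, 0, 0.003], "spin": 0, "claw": 1},
    {"dp": [0, 0, 0], "spin": 0, "claw": 1}
  ]
}}

```text
time: 16.48
tcp_pos: [0.5581, -0.2588, 0.1565]
orientation: [0.185, 0.983, 0.0, -0.0]
wrist_force: [0.2, 0.3, -2.4]
opening: 0.0274
grasp_force: 39.9
```

Emit:
{"fn": "carry_out", "kwargs": {
  "plan": [
    {"dp": [0, 0, 0.003], "spin": 0, "claw": 1},
    {"dp": [0, 0, 0], "spin": 0, "claw": 1}
  ]
}}

```text
time: 16.73
tcp_pos: [0.5584, -0.2589, 0.1537]
orientation: [0.185, 0.983, -0.0, 0.0]
wrist_force: [0.1, -0.0, -1.4]
opening: 0.0272
grasp_force: 39.9
```

```bash
python3 st.py
```

```text
t 16.725 [ 0.5584 -0.2589  0.1537] ang 158.63 F [ 0.07 -0.02 -1.36] M [ 0.009 -0.061  0.045] open 0.0272 g 39.9 q6 -1.681
to jar in tool -0.0005 -0.0001
```

Emit:
{"fn": "carry_out", "kwargs": {
  "plan": [
    {"dp": [0, 0, 0.002], "spin": 0, "claw": 1},
    {"dp": [0, 0, 0.002], "spin": 0, "claw": 1},
    {"dp": [0, 0, 0], "spin": 0, "claw": 1}
  ]
}}

```text
time: 17.1
tcp_pos: [0.5584, -0.2589, 0.1498]
orientation: [0.185, 0.983, -0.0, 0.0]
wrist_force: [0.4, 0.0, 0.7]
opening: 0.0274
grasp_force: 40.2
```

Emit:
{"fn": "carry_out", "kwargs": {
  "plan": [
    {"dp": [0, 0, 0.002], "spin": 0, "claw": 1},
    {"dp": [0, 0, 0.002], "spin": 0, "claw": 1},
    {"dp": [0, 0, 0], "spin": 0, "claw": 1}
  ]
}}

```text
time: 17.48
tcp_pos: [0.5584, -0.259, 0.1458]
orientation: [0.185, 0.983, -0.0, 0.0]
wrist_force: [0.0, 0.4, 3.3]
opening: 0.0273
grasp_force: 40.5
```

```bash
python3 st.py
```

```text
t 17.475 [ 0.5584 -0.259   0.1458] ang 158.63 F [0.02 0.43 3.3 ] M [ 0.033 -0.007  0.004] open 0.0273 g 40.5 q6 -1.681
to jar in tool -0.0005 -0.0001
```

Emit:
{"fn": "carry_out", "kwargs": {
  "plan": [
    {"dp": [0, 0, 0.002], "spin": 0, "claw": 1},
    {"dp": [0, 0, 0.002], "spin": 0, "claw": 1},
    {"dp": [0, 0, 0], "spin": 0, "claw": 1}
  ]
}}

```text
time: 17.85
tcp_pos: [0.5584, -0.259, 0.1418]
orientation: [0.185, 0.983, -0.0, 0.0]
wrist_force: [-0.3, -0.3, 6.8]
opening: 0.0277
grasp_force: 40.8
```

Emit:
{"fn": "carry_out", "kwargs": {
  "plan": [
    {"dp": [0, 0, 0.0015], "spin": 0, "claw": 1},
    {"dp": [0, 0, 0], "spin": 0, "claw": 1}
  ]
}}

```text
time: 18.1
tcp_pos: [0.5584, -0.259, 0.1404]
orientation: [0.185, 0.983, -0.0, 0.0]
wrist_force: [-0.2, 0.4, 8.4]
opening: 0.0272
grasp_force: 40.9
```

Emit:
{"fn": "carry_out", "kwargs": {
  "plan": [
    {"dp": [0, 0, 0.001], "spin": 0, "claw": 1},
    {"dp": [0, 0, 0], "spin": 0, "claw": 1}
  ]
}}

```text
time: 18.35
tcp_pos: [0.5584, -0.259, 0.1394]
orientation: [0.185, 0.983, -0.0, 0.0]
wrist_force: [-0.7, -0.0, 6.8]
opening: 0.0273
grasp_force: 41.0
```

Emit:
{"fn": "carry_out", "kwargs": {
  "plan": [
    {"dp": [0, 0, 0.001], "spin": 0, "claw": 1},
    {"dp": [0, 0, 0], "spin": 0, "claw": 1}
  ]
}}

```text
time: 18.6
tcp_pos: [0.5584, -0.259, 0.1391]
orientation: [0.185, 0.983, -0.0, 0.0]
wrist_force: [-3.7, 1.7, 16.2]
opening: 0.0273
grasp_force: 42.2
```

```bash
python3 st.py
```

```text
t 18.6 [ 0.5584 -0.259   0.1391] ang 158.63 F [-3.69  1.74 16.23] M [0.437 0.515 0.066] open 0.0273 g 42.2 q6 -1.681
to jar in tool -0.0004 -0.0001
```

Emit:
{"fn": "carry_out", "kwargs": {
  "plan": [
    {"dp": [0, 0, -0.0007], "spin": 0, "claw": 1},
    {"dp": [0, 0, 0], "spin": 2, "claw": 1},
    {"dp": [0, 0, 0], "spin": 4, "claw": 1},
    {"dp": [0, 0, 0], "spin": 4, "claw": 1},
    {"dp": [0, 0, 0], "spin": 2, "claw": 1},
    {"dp": [0, 0, 0], "spin": 0, "claw": 1}
  ]
}}

```text
time: 19.35
tcp_pos: [0.5586, -0.2591, 0.1393]
orientation: [0.287, 0.958, -0.0, 0.0]
wrist_force: [-0.1, 1.2, 8.5]
opening: 0.0276
grasp_force: 41.2
```

```bash
python3 st.py
```

```text
t 19.35 [ 0.5586 -0.2591  0.1393] ang 146.6 F [-0.1   1.25  8.53] M [ 0.124 -0.002 -0.016] open 0.0276 g 41.2 q6 -1.471
to jar in tool -0.0002 -0.0
```

Emit:
{"fn": "carry_out", "kwargs": {
  "plan": [
    {"dp": [0, 0, 0], "spin": 3, "claw": 1},
    {"dp": [0, 0, 0], "spin": 5, "claw": 1},
    {"dp": [0, 0, 0], "spin": 5, "claw": 1},
    {"dp": [0, 0, 0], "spin": 5, "claw": 1},
    {"dp": [0, 0, 0], "spin": 5, "claw": 1},
    {"dp": [0, 0, 0], "spin": 5, "claw": 1},
    {"dp": [0, 0, 0], "spin": 5, "claw": 1},
    {"dp": [0, 0, 0], "spin": 5, "claw": 1},
    {"dp": [0, 0, 0], "spin": 5, "claw": 1},
    {"dp": [0, 0, 0], "spin": 3, "claw": 1},
    {"dp": [0, 0, 0], "spin": 0, "claw": 1}
  ]
}}

```text
time: 20.72
tcp_pos: [0.5587, -0.2591, 0.1393]
orientation: [0.639, 0.769, 0.0, 0.0]
wrist_force: [1.0, -0.4, 7.3]
opening: 0.0278
grasp_force: 41.2
```

```bash
python3 st.py
```

```text
t 20.725 [ 0.5587 -0.2591  0.1393] ang 100.58 F [ 1.05 -0.39  7.26] M [ 0.001 -0.065  0.031] open 0.0278 g 41.2 q6 -0.668
to jar in tool -0.0001 0.0001
```

Emit:
{"fn": "carry_out", "kwargs": {
  "plan": [
    {"dp": [0, 0, 0], "spin": 3, "claw": 1},
    {"dp": [0, 0, 0], "spin": 3, "claw": 1},
    {"dp": [0, 0, 0], "spin": 0, "claw": 1}
  ]
}}

```text
time: 21.1
tcp_pos: [0.5587, -0.2591, 0.1393]
orientation: [0.678, 0.735, 0.0, 0.001]
wrist_force: [0.5, 0.3, 7.4]
opening: 0.0276
grasp_force: 41.2
```

```bash
python3 st.py
```

```text
t 21.1 [ 0.5587 -0.2591  0.1393] ang 94.58 F [0.51 0.33 7.4 ] M [ 0.017 -0.031 -0.024] open 0.0276 g 41.2 q6 -0.563
to jar in tool -0.0001 0.0001
```

Emit:
{"fn": "carry_out", "kwargs": {
  "plan": [
    {"dp": [0, 0, 0], "spin": 1.5, "claw": 1},
    {"dp": [0, 0, 0], "spin": 1.5, "claw": 1},
    {"dp": [0, 0, 0], "spin": 0, "claw": 1}
  ]
}}

```text
time: 21.48
tcp_pos: [0.5587, -0.2591, 0.1393]
orientation: [0.697, 0.717, 0.0, 0.0]
wrist_force: [-0.1, -0.3, 7.6]
opening: 0.0277
grasp_force: 41.2
```

```bash
python3 st.py
```

```text
t 21.475 [ 0.5587 -0.2591  0.1393] ang 91.61 F [-0.13 -0.26  7.63] M [-0.029 -0.066 -0.009] open 0.0277 g 41.2 q6 -0.512
to jar in tool -0.0001 0.0001
```

Emit:
{"fn": "carry_out", "kwargs": {
  "plan": [
    {"dp": [0, 0, 0], "spin": 1.5, "claw": 1},
    {"dp": [0, 0, 0], "spin": 1, "claw": 1},
    {"dp": [0, 0, 0], "spin": 0, "claw": 1}
  ]
}}

```text
time: 21.85
tcp_pos: [0.5587, -0.2591, 0.1394]
orientation: [0.713, 0.702, 0.0, 0.0]
wrist_force: [-1.2, 0.3, 7.4]
opening: 0.0274
grasp_force: 41.2
```

```bash
python3 st.py
```

```text
t 21.85 [ 0.5587 -0.2591  0.1394] ang 89.12 F [-1.2   0.31  7.45] M [-0.022 -0.065  0.019] open 0.0274 g 41.2 q6 -0.468
to jar in tool -0.0001 0.0001
```

Emit:
{"fn": "carry_out", "kwargs": {
  "plan": [
    {"dp": [0, 0, 0], "spin": 1.5, "claw": 1},
    {"dp": [0, 0, 0], "spin": 1, "claw": 1},
    {"dp": [0, 0, 0], "spin": 0, "claw": 1}
  ]
}}

```text
time: 22.22
tcp_pos: [0.5587, -0.2591, 0.1393]
orientation: [0.728, 0.686, 0.0, 0.0]
wrist_force: [0.1, 0.4, 8.4]
opening: 0.0273
grasp_force: 41.2
```

```bash
python3 st.py
```

```text
t 22.225 [ 0.5587 -0.2591  0.1393] ang 86.62 F [0.09 0.42 8.38] M [-0.011 -0.047  0.05 ] open 0.0273 g 41.2 q6 -0.424
to jar in tool -0.0001 0.0001
```

Emit:
{"fn": "carry_out", "kwargs": {
  "plan": [
    {"dp": [0, 0, 0], "spin": 1.5, "claw": 1},
    {"dp": [0, 0, 0], "spin": 1, "claw": 1},
    {"dp": [0, 0, 0], "spin": 0, "claw": 1}
  ]
}}

```text
time: 22.6
tcp_pos: [0.5587, -0.2591, 0.1393]
orientation: [0.742, 0.67, 0.0, 0.0]
wrist_force: [0.1, -0.3, 7.8]
opening: 0.0277
grasp_force: 41.2
```

```bash
python3 st.py
```

```text
t 22.6 [ 0.5587 -0.2591  0.1393] ang 84.11 F [ 0.08 -0.31  7.77] M [-0.062 -0.034  0.034] open 0.0277 g 41.2 q6 -0.381
to jar in tool -0.0001 0.0001
```

Emit:
{"fn": "carry_out", "kwargs": {
  "plan": [
    {"dp": [0, 0, 0], "spin": 1.5, "claw": 1},
    {"dp": [0, 0, 0], "spin": 1, "claw": 1},
    {"dp": [0, 0, 0], "spin": 0, "claw": 1}
  ]
}}

```text
time: 22.98
tcp_pos: [0.5587, -0.2591, 0.1393]
orientation: [0.757, 0.654, 0.0, 0.0]
wrist_force: [1.1, -0.2, 7.3]
opening: 0.0278
grasp_force: 41.2
```

```bash
python3 st.py
```

```text
t 22.975 [ 0.5587 -0.2591  0.1393] ang 81.61 F [ 1.08 -0.22  7.32] M [-0.017 -0.015  0.054] open 0.0278 g 41.2 q6 -0.337
to jar in tool -0.0001 0.0001
```

Emit:
{"fn": "carry_out", "kwargs": {
  "plan": [
    {"dp": [0, 0, 0], "spin": 1.5, "claw": 1},
    {"dp": [0, 0, 0], "spin": 1, "claw": 1},
    {"dp": [0, 0, 0], "spin": 0, "claw": 1}
  ]
}}

```text
time: 23.35
tcp_pos: [0.5587, -0.2591, 0.1393]
orientation: [0.771, 0.637, 0.0, 0.0]
wrist_force: [-0.2, 0.5, 7.6]
opening: 0.0274
grasp_force: 41.2
```

```bash
python3 st.py
```

```text
t 23.35 [ 0.5587 -0.2591  0.1393] ang 79.12 F [-0.23  0.47  7.6 ] M [ 0.027 -0.031 -0.   ] open 0.0274 g 41.2 q6 -0.294
to jar in tool -0.0001 0.0001
```

Emit:
{"fn": "carry_out", "kwargs": {
  "plan": [
    {"dp": [0, 0, 0], "spin": 1.5, "claw": 1},
    {"dp": [0, 0, 0], "spin": 1, "claw": 1},
    {"dp": [0, 0, 0], "spin": 0, "claw": 1}
  ]
}}

```text
time: 23.72
tcp_pos: [0.5587, -0.2591, 0.1393]
orientation: [0.785, 0.62, 0.0, 0.0]
wrist_force: [0.9, -0.4, 7.5]
opening: 0.0278
grasp_force: 41.2
```

```bash
python3 st.py
```

```text
t 23.725 [ 0.5587 -0.2591  0.1393] ang 76.62 F [ 0.91 -0.43  7.55] M [ 0.045 -0.046 -0.019] open 0.0278 g 41.2 q6 -0.25
to jar in tool -0.0001 0.0001
```

82° turned so far, still free.

Emit:
{"fn": "carry_out", "kwargs": {
  "plan": [
    {"dp": [0, 0, 0], "spin": 1.5, "claw": 1},
    {"dp": [0, 0, 0], "spin": 1, "claw": 1},
    {"dp": [0, 0, 0], "spin": 0, "claw": 1}
  ]
}}

```text
time: 24.1
tcp_pos: [0.5587, -0.2591, 0.1394]
orientation: [0.798, 0.603, 0.0, 0.001]
wrist_force: [0.6, 0.9, 8.1]
opening: 0.0271
grasp_force: 41.1
```

```bash
python3 st.py
```

```text
t 24.1 [ 0.5587 -0.2591  0.1394] ang 74.12 F [0.65 0.88 8.09] M [-0.036 -0.052  0.11 ] open 0.0271 g 41.1 q6 -0.206
to jar in tool -0.0 0.0001
```

Emit:
{"fn": "carry_out", "kwargs": {
  "plan": [
    {"dp": [0, 0, 0], "spin": 1, "claw": 1},
    {"dp": [0, 0, 0], "spin": 0.5, "claw": 1},
    {"dp": [0, 0, 0], "spin": 0, "claw": 1}
  ]
}}

```text
time: 24.48
tcp_pos: [0.559, -0.2594, 0.1394]
orientation: [0.805, 0.593, 0.0, 0.001]
wrist_force: [2.0, -1.7, 6.8]
opening: 0.0275
grasp_force: 41.7
```

```bash
python3 st.py
```

```text
t 24.475 [ 0.559  -0.2594  0.1394] ang 72.68 F [ 2.03 -1.67  6.76] M [-0.196 -0.372  1.115] open 0.0275 g 41.7 q6 -0.181
to jar in tool 0.0001 -0.0003
```

I can feel the stop at about 86° turned (1.1 N m). I'll ease off a degree, let it rise and release.

Emit:
{"fn": "carry_out", "kwargs": {
  "plan": [
    {"dp": [0, 0, 0], "spin": -1.2, "claw": 1},
    {"dp": [0, 0, -0.0015], "spin": 0, "claw": 1},
    {"dp": [0, 0, -0.0015], "spin": 0, "claw": 1},
    {"dp": [0, 0, -0.0015], "spin": 0, "claw": 1},
    {"dp": [0, 0, 0], "spin": 0, "claw": 1}
  ]
}}

```text
time: 25.1
tcp_pos: [0.559, -0.2593, 0.1439]
orientation: [0.8, 0.601, 0.0, 0.001]
wrist_force: [2.7, -1.3, 4.9]
opening: 0.0274
grasp_force: 40.8
```

```bash
python3 st.py
```

```text
t 25.1 [ 0.559  -0.2593  0.1439] ang 73.83 F [ 2.75 -1.32  4.91] M [-0.168 -0.441  0.013] open 0.0274 g 40.8 q6 -0.201
to jar in tool 0.0 -0.0002
```

Emit:
{"fn": "carry_out", "kwargs": {
  "plan": [
    {"dp": [0, 0, 0], "spin": 0, "claw": 0.25},
    {"dp": [0, 0, 0], "spin": 0, "claw": 0.1},
    {"dp": [0, 0, 0], "spin": 0, "claw": -0.1},
    {"dp": [0, 0, 0], "spin": 0, "claw": -0.2},
    {"dp": [0, 0, 0], "spin": 0, "claw": -0.2}
  ]
}}

```text
time: 25.72
tcp_pos: [0.5583, -0.2589, 0.1435]
orientation: [0.8, 0.601, -0.0, -0.0]
wrist_force: [0.1, 0.3, -0.1]
opening: 0.0517
grasp_force: 0.0
```

Emit:
{"fn": "carry_out", "kwargs": {
  "plan": [
    {"dp": [0, 0, -0.02], "spin": 0, "claw": -0.2},
    {"dp": [0, 0, -0.05], "spin": 0, "claw": -0.2},
    {"dp": [0.01, 0, -0.05], "spin": 0, "claw": -0.2},
    {"dp": [0.03, 0, -0.03], "spin": 0, "claw": -0.2},
    {"dp": [0.03, 0, -0.01], "spin": 0, "claw": -0.2},
    {"dp": [0, 0, 0], "spin": 0, "claw": -0.2},
    {"dp": [0, 0, 0], "spin": 0, "claw": -0.2}
  ]
}}

```text
time: 26.6
tcp_pos: [0.5775, -0.1919, 0.3031]
orientation: [0.799, 0.601, -0.0, -0.0]
wrist_force: [-0.0, 0.2, 0.1]
opening: 0.0511
grasp_force: 0.0
```

```bash
python3 lid.py w6; python3 - <<'E'
from h import *
P=np.load('w6_P.npy'); near=np.hypot(P[...,0]-.559,P[...,1]+.259)<.05
top=P[near&(abs(P[...,2]-.170)<.012)]; c,n=plane(top); print('handle top',len(top),np.median(top[:,2]),n.round(3),cv2.minAreaRect(top[:,:2].astype(np.float32)),'expected locked .171')
d=P[near&(abs(P[...,2]-.130)<.009)]; print('disc top',np.median(d[:,2]),'expected locked .131',plane(d)[1].round(3))
E
```

```text
t 26.6 tcp [ 0.5775 -0.1919  0.3031] toolx deg 73.85 q [-0.37   0.366  1.618 -0.     1.159 -0.089] open 0.05110283845268807
lid 0.88 [ 0.5592 -0.2486  0.1299] [274. 252.]
lid 0.68 [0.5618 0.0006 0.0286] [213.  12.]
lid 0.65 [ 0.4461 -0.1011  0.0252] [150. 134.]
handle top 2078 0.1705347102250013 [0.011 0.042 0.999] ((0.5587102174758911, -0.2588486671447754), (0.05950823426246643, 0.027837345376610756), 74.12593841552734) expected locked .171
disc top 0.1306856664227114 expected locked .131 [0.001 0.008 1.   ]
```

View pics/w6.png

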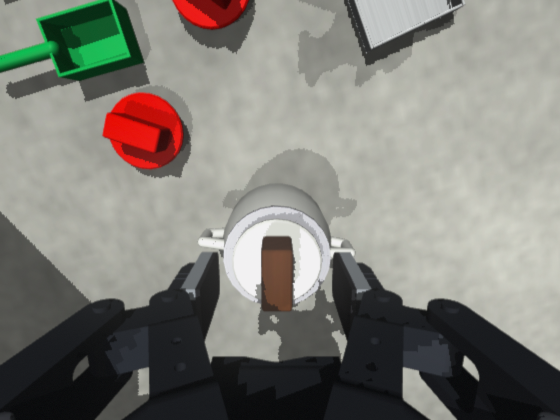

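The view shows the lid level in the collar with its bar at (277,272), turned 85°. The handle top is at 0.1705 m, against about 0.171 m for the locked height, and the gripper is clear.

```bash
python3 -c "
from station import workorder; print(workorder.close_job())"
```

```text
the job is handed in; nothing more can be done
None
```

The locking lid is on the jar, turned clockwise about 85° to its felt stop (peak about 1.1 N m), sprung up to its locked height and released, and the job was handed in at about 27 s; on the way I set it down once on the ledge to regrip it level.

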